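Lift the rinse basket out of the pedal tank and hold it to drain

ROBOT

A 6-joint arm with a two-finger parallel gripper is mounted at the origin on a cart in front of the work surface, level with it; the furniture and walls round the work are solid. World frame = base frame: x ahead of the robot, y to its left, z up, the work surface at z = 0. Lengths are in m, angles in degrees, forces in N, time in s.
With the tool pointing down it reaches from about 0.35 to 0.875 m from the base axis. Payload 15.5 kg.
Tool frame: the origin (TCP) lies midway between the tips of the shut fingers; the grasp point (between the pads) lies 19 mm behind it; z points along the fingers, y is the line along which they close (so a half turn about z gives the same grasp; the last joint's range is limited). The gripper opens to 85 mm and grips with 20 to 120 N. Pads are 22 mm wide; open, the fingers measure 114 mm over their backs; the gripper's body (76 mm by 85 mm) begins 54 mm behind the grasp point. The pads swing forward as they close: fully open they stand 13 mm farther back than shut.
Start: joints at [68.554, 28.281, 77.091, -0, 74.628, -5.472], TCP at [0.172, 0.601, 0.231] pointing down, gripper open.
Joint ranges: [-166.48, 166.48], [-47.26, 123.95], [12.59, 153.08], [-70.14, 250.14], [6.76, 159.57], [-176.63, 176.63]. Speed limits (degrees/s): [108.29, 108.29, 147.25, 172.46, 172.46, 172.46].

INTERFACE

Orientations are given as [roll, pitch, yaw] about the fixed x, y, z axes, in that order (R = Rz(yaw) Ry(pitch) Rx(roll)).
In Python, from bench import ctrl, viewer, monitor gives the robot as it stands (ctrl), with the cameras (viewer) and the readings (monitor).
- The arm moves only by the tool inch_along, called by a JSON object that holds its "fn" and its "kwargs", one argument or row to a line. Schema: {"type":"object","properties":{"deltas":{"type":"array","items":{"type":"object","properties":{"dx":{"type":"number"},"dy":{"type":"number"},"dz":{"type":"number"},"drx":{"type":"number"},"dry":{"type":"number"},"drz":{"type":"number"},"finger_gap":{"type":"number"}},"additionalProperties":false,"required":["finger_gap"]},"minItems":1,"maxItems":12},"grip_n":{"type":"number"},"only":{"type":"string"},"quiet":{"type":"boolean"},"lines":{"type":"string"}},"required":["deltas"],"additionalProperties":false}. deltas is a list of rows, 1 to 12 of them, each an object with the fields dx, dy, dz (the shift in a scale on which 1.0 is 0.6 m), drx, dry, drz (a rotation vector in a scale on which 1.0 is 60 degrees), finger_gap (the opening from 0.0 (shut) to 1.0 (fully open)); a field left out counts as zero (the opening has to be given); each row shifts and turns the commanded pose from where the row before left it, along the tool's axes as they then stand; what a row does not reach is not made up. A row lasts 1/10 s, in which the tool goes at most 0.05 m and 8.59 degrees, less where a joint would pass 70% of its speed; a pose out of reach is approached as far as the arm can. The fingers move at their own pace and stop on an object; grip_n is the grip in N (left out, the last holds). Time passes only in rows, so rows that do not move let the fingers close. The tool returns the time, the measured TCP pose, the force, the opening and the grip force at its end. only (a regular expression) keeps the lines of the reply that match it, lines (a string "A,B") keeps lines A to B, and quiet returns only ok. No shift or turn number may pass 1 either way. Input that does not fit is refused with a message, and nothing moves.
- monitor.state(): the state, without advancing time (a new reading comes with each control period).
- viewer.camera(name): name is "scene" or "top" or "wrist"; returns a dict with "image" (400x640x3 uint8, red, green, blue), "fx", "fy", "cx", "cy" (pixels), "R" (3x3) and "t" (3): a world point X has camera coordinates R X + t; the wrist camera has in their place "T_tool_cam" (4x4, takes a point from camera to tool coordinates, whose origin is the TCP and whose axes are the flange's). Camera axes: x right, y down, z forward; pixel columns grow to the right and rows downward; lengths in m; the calibration is good to about 2 mm. A picture is of the moment at which its call begins: read the wrist's pose just before it. There is no depth.
- ctrl.job_done(): hands the job in; it is judged then, once.
The state is a dict: "time": time; "q": joint angles; "joint_vel": joint speeds; "joint_torque": joint torques, N m; "eef_pos": TCP position; "eef_rot": TCP orientation; "ft_force": force on the tool from outside, world axes, zero at the start; "ft_torque": the same for the moment, N m; "grip_width": opening from 0.0 (shut) to 1.0 (fully open); "gripper_force": force on a finger pad.
Only numpy, scipy, OpenCV 4.12 (cv2) and the standard library are available. Lean on these libraries where they do the work, as an engineer would, in place of code of your own. Each camera call takes 0.05 s, during which the arm holds its last target. There are 200 camera calls.

TASK

Two ground glass pieces sit in the wire basket inside the steel rinse tank. Press the tank's front pedal all the way down to its stop with the gripper so that the hood lid swings open and stays open, then take the basket by the grip on top of its handle, lift it straight up out of the tank, and finish while holding it there to drain, centred over the tank's mouth and square to it so that it could go straight back in: about 5 cm above the rim, still and level, lid still open, both pieces of glass in the basket. Do not put the basket down or let go, do not tip it on the way, and leave the other things on the bench where they are.

Things in the scene. Friction and masses are not known exactly. Their poses are not given: they have to be found in the camera images.
- tank: fixed sheet-steel rinse tank on a grey plinth, 170 mm deep (its x) by 220 mm wide (its y), rim 125 mm above the bench, walls 4 mm, inner floor 40 mm above the bench. Origin: centre of its underside on the bench; its -x side (the pedal side) faces roughly towards the robot, the lid hinge runs along the rear (+x) rim. Yaw varies.
- mouth (a point): centre of the tank's open mouth, at rim height (125 mm), axes as the tank's
- lid (a joint): hood lid of the tank (46 mm high, 174 x 224 mm), hinged along the rear rim: 0 = shut, 1.75 rad = fully open, leaning back behind the rim, its edge then about 300 mm above the bench. It is geared to the pedal (the lid turns 8 times as far). Released short of about 1.45 rad it falls shut and lifts the pedal again; beyond that its own weight carries it back and keeps it open
- pedal: the pedal, a steel lever out of the middle of the plinth's front; origin on its hinge pin, under the tank, 17 mm above the bench. It turns 0.22 rad from rest (up) to its stop. Pressing takes about 10 N on the tread at first, falling to 2 N as the lid rises; a return spring lifts it again if let go early, but it stays down by itself once the lid has gone over
- tread (a point): centre of the top face of the pedal's ribbed black tread, 50 mm (along the tank's x) by 58 mm (y), 11 mm thick; 79 mm in front of the tank's front wall on the tank's centre line. 55 mm above the bench at rest, 25 mm when the pedal is on its stop; the pin lies 135 mm behind it, so it moves down nearly straight
- basket: wire basket 146 (x) x 196 (y) mm, walls 50 mm high, standing on the tank's floor with its sides along the tank's, about 8 mm clear all round, divided across the middle into a left and a right half; 0.3 kg empty. Origin: centre of its underside. Under the lid at the start
- grip (a point): centre of the basket's grip: a flat-sided black rubber sleeve 70 mm long (along the basket's y), 14 mm thick (x), 18 mm high, on the top of the 6 mm round bail, which slopes down to the basket on either side of it; 108 mm above the basket's underside, so about 23 mm above the tank's rim while the basket stands in the tank. It is rigid with the basket
- glass_octagon: teal glass block, eight-sided, 58 mm across corners, 42 mm high, about 0.24 kg, standing in one half of the basket (either half); origin at the centre of its underside
- glass_blue_bar: blue glass bar 25 x 100 x 18 mm, about 0.11 kg, lying along the basket's x in the other half; origin at the centre of its underside
- diamond_pad: bystander: black hand pad 55 x 90 x 22 mm to the right of the tank; origin under its centre
- suction_dop: bystander: suction dop with upright wooden handle, 52 mm across, 62 mm high, right of the tank; origin under its centre
- glass_amber: bystander: rounded amber glass lump, 61 mm across, 45 mm high, on the bench in front and left of the tank; origin under its centre
- slurry_cup: bystander: grey metal cup, 71 mm across, 88 mm high, in front and right of the tank; origin under its centre

How it is judged:
By the outcome, as a careful person would: the job done as asked, in the order asked, and still so for the second after the job is handed in, while the arm keeps its last pose, push and grip.
It also fails if it takes over 48 s, if anything falls off the work surface, if the arm or the gripper's body presses on something with over 40 N, if the wrist force passes 120 N, or if a joint passes its speed limit or range.

## Working session

There is one attempt and no reset: what is moved stays moved. The work goes in short steps, Python scripts to look and compute and a tool call to move; the robot and the scene stay as the last step left them, time stands still between calls to the robot, and variables do not carry over. Pictures are saved under pics/ and viewed, at most 10 in all, crops included, and the job is handed in when it is done.

```bash
ls; mkdir -p pics
```

Run:
```python
from bench import ctrl, viewer, monitor
import cv2,numpy as np
s=monitor.state();print(s)
for n in("scene","top"):
    c=viewer.camera(n);cv2.imwrite(f"pics/{n}0.png",c["image"][:,:,::-1]);print(n,c["fx"],c["cx"],c["cy"],np.round(c["R"],3).tolist(),c["t"])
```

```text
bench.py
pics
{'time': 0.0, 'q': array([ 6.85564239e+01,  2.83158402e+01,  7.71279624e+01, -2.06048159e-03,
        7.46298553e+01, -5.47202160e+00]), 'joint_vel': array([-0.00116694, -0.13198419,  0.00043146,  0.05497736, -0.0787782 ,
        0.09895397]), 'joint_torque': array([-3.81706413e-03, -8.82187557e+01, -3.83872783e+01, -4.75589186e-04,
        1.02811900e-02, -4.38311804e-05]), 'eef_pos': array([0.17184765, 0.6005184 , 0.23068498]), 'eef_rot': array([-1.79926488e+02, -5.04695329e-03,  1.64028990e+02]), 'ft_force': array([ 0.75943186, -0.56289946, -0.4233832 ]), 'ft_torque': array([-0.01334382, -0.02376182,  0.02267175]), 'gripper_force': 0.0, 'grip_width': 0.9990918834945434}
scene 475.6452416542563 324.69166316728007 201.72712530814104 [[0.996, -0.091, 0.004], [-0.055, -0.644, -0.763], [0.072, 0.76, -0.646]] [-0.57234337  0.11383535  1.07777016]
top 422.4777260725859 318.0551091124894 196.38335463086702 [[-0.009, -1.0, -0.015], [-0.995, 0.01, -0.095], [0.095, 0.014, -0.995]] [0.02316202 0.60998153 1.1305199 ]
```

View pics/scene0.png

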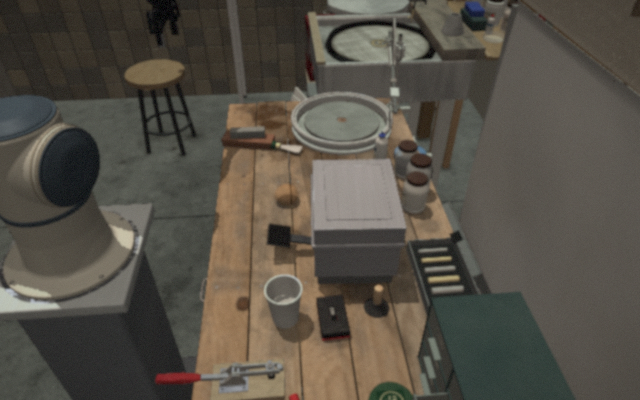

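View pics/top0.png

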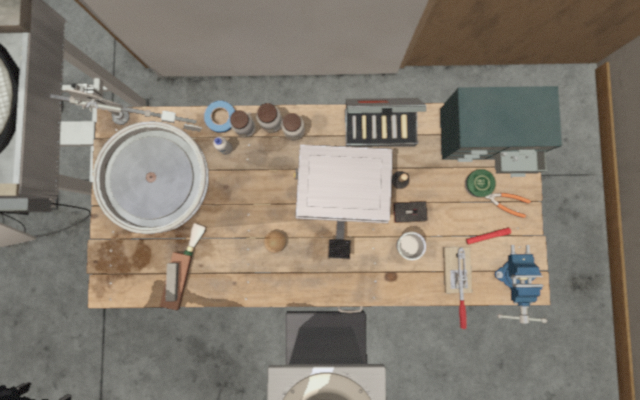

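The top view shows the lid's corners near (300,146), (392,149), (390,220) and (297,217), the tread at (340,248), the cup at (412,245) and the amber lump at (276,240). The scene view shows the tread at (280,235). I'll measure the tread and the lid next.

Create h.py:
```python
from bench import ctrl, viewer, monitor
import cv2,numpy as np
from scipy.spatial.transform import Rotation as Ro
def cam(n):
    s=monitor.state();c=viewer.camera(n);c["hsv"]=cv2.cvtColor(c["image"],cv2.COLOR_RGB2HSV)
    if n=="wrist":
        T=np.eye(4);T[:3,:3]=Ro.from_euler("xyz",s["eef_rot"],degrees=True).as_matrix();T[:3,3]=s["eef_pos"]
        M=np.linalg.inv(T@c["T_tool_cam"]);c["R"],c["t"]=M[:3,:3],M[:3,3]
    return c
def ray(c,u):
    d=c["R"].T@[(u[0]-c["cx"])/c["fx"],(u[1]-c["cy"])/c["fy"],1];return -c["R"].T@c["t"],d/np.linalg.norm(d)
def plane(c,u,z):
    o,d=ray(c,u);return o+d*(z-o[2])/d[2]
def tri(*cu):
    A=0;b=0
    for c,u in cu:
        o,d=ray(c,u);P=np.eye(3)-np.outer(d,d);A=A+P;b=b+P@o
    X=np.linalg.solve(A,b);return X,[round(float(np.linalg.norm((np.eye(3)-np.outer(ray(c,u)[1],ray(c,u)[1]))@(X-ray(c,u)[0])))*1e3,1) for c,u in cu]
def proj(c,X):
    p=c["R"]@X+c["t"];return np.array([c["fx"]*p[0]/p[2]+c["cx"],c["fy"]*p[1]/p[2]+c["cy"]])
def blob(m,box):
    x0,y0,x1,y1=box;k=np.zeros(m.shape,np.uint8);k[y0:y1,x0:x1]=m[y0:y1,x0:x1]
    cs=cv2.findContours(k.astype(np.uint8),cv2.RETR_EXTERNAL,cv2.CHAIN_APPROX_NONE)[0]
    return max(cs,key=cv2.contourArea)
```

Run:
```python
from h import *
t=cam("top");s=cam("scene")
bt=blob(t["hsv"][:,:,2]<60,(322,236,360,264));bs=blob(s["hsv"][:,:,2]<60,(262,218,293,252))
for c in(bt,bs):print(cv2.minAreaRect(c),cv2.boundingRect(c),cv2.contourArea(c))
ut,us=[cv2.minAreaRect(c)[0] for c in(bt,bs)]
print("tread",tri((t,ut),(s,us)),plane(t,ut,.055),plane(s,us,.055))
# lid: bright low-sat region
m=((t["hsv"][:,:,2]>150)&(t["hsv"][:,:,1]<45))
L=blob(m,(285,138,400,228));r=cv2.minAreaRect(L);print(r)
q=cv2.approxPolyDP(L,8,True)[:,0];print(q)
for z in(.165,.171):print(np.round([plane(t,p,z) for p in cv2.boxPoints(r)],3).tolist())
for n,c,b in(("t",t,(270,120,440,280)),("s",s,(250,140,430,300))):
    x0,y0,x1,y1=b;cv2.imwrite(f"pics/c{n}.png",cv2.resize(c["image"][y0:y1,x0:x1,::-1],None,fx=4,fy=4)[:600,:800])
a=cv2.imread("pics/ct.png");b=cv2.imread("pics/cs.png")
cv2.imwrite("pics/both.png",cv2.resize(np.hstack([a[:600,:680],b[:600,:680]]),(800,353)))
```

```text
((339.17901611328125, 248.13619995117188), (19.462024688720703, 16.842138290405273), 3.5763344764709473) (329, 240, 21, 18) 285.5
((280.0946044921875, 235.9324188232422), (25.153045654296875, 21.20747184753418), 9.462322235107422) (268, 225, 25, 24) 425.0
tread (array([ 0.47058767, -0.03790212,  0.04769305]), [1.4, 1.4]) [ 0.46935849 -0.03766676  0.055     ] [ 0.47228182 -0.04545248  0.055     ]
((343.6634521484375, 183.1795654296875), (94.70850372314453, 74.9021224975586), 2.683774948120117)
[[300 144]
 [296 218]
 [388 221]
 [390 148]]
[[0.545, 0.073, 0.165], [0.728, 0.063, 0.165], [0.714, -0.168, 0.165], [0.532, -0.155, 0.165]]
[[0.544, 0.072, 0.171], [0.727, 0.063, 0.171], [0.713, -0.167, 0.171], [0.532, -0.154, 0.171]]
```

View pics/both.png

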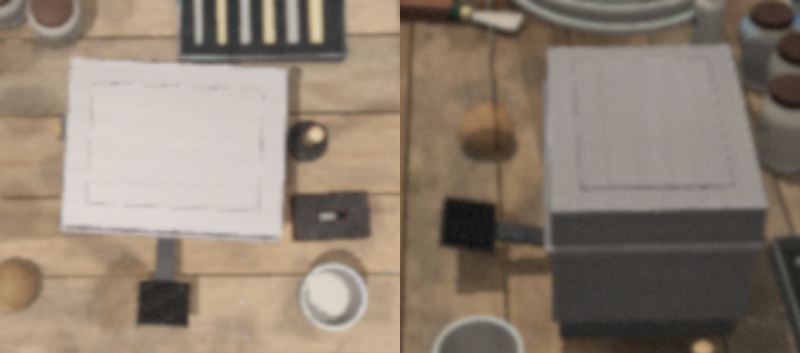

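Careful with the scale: shifts go in shares of 0.6 m and turns go in shares of 60 degrees. That gives: -0.045 m / 0.6 = -0.075, -0.011 m / 0.6 = -0.0183, 5.5 degrees / 60 = 0.0917.

{"fn": "inch_along", "kwargs": {
  "deltas": [
    {"dx": -0.075,"dy": -0.0183,"drz": 0.0917,"finger_gap": 0},
    {"dx": -0.075,"dy": -0.0183,"drz": 0.0917,"finger_gap": 0},
    {"dx": -0.075,"dy": -0.0183,"drz": 0.0917,"finger_gap": 0},
    {"dx": -0.075,"dy": -0.0183,"drz": 0.0917,"finger_gap": 0},
    {"dx": -0.075,"dy": -0.0183,"drz": 0.0917,"finger_gap": 0},
    {"dx": -0.075,"dy": -0.0183,"drz": 0.0917,"finger_gap": 0},
    {"dx": -0.075,"dy": -0.0183,"drz": 0.0917,"finger_gap": 0},
    {"dx": -0.075,"dy": -0.0183,"drz": 0.0917,"finger_gap": 0},
    {"dx": -0.075,"dy": -0.0183,"drz": 0.0917,"finger_gap": 0},
    {"dx": -0.075,"dy": -0.0183,"drz": 0.0917,"finger_gap": 0},
    {"dx": -0.075,"dy": -0.0183,"drz": 0.0917,"finger_gap": 0},
    {"dx": -0.075,"dy": -0.0183,"drz": 0.0917,"finger_gap": 0}
  ]
}}

```text
time: 1.4
eef_pos: [0.4355, 0.1439, 0.2313]
eef_rot: [180.0, 0.0, 97.8]
ft_force: [1.1, 0.4, 0.8]
grip_width: -0.002
gripper_force: 0.0
```

Add to h.py:
```python
def delta(X,yaw):
    "shift in tool axes and remaining turn to reach world X with tool down at yaw"
    s=monitor.state();R=Ro.from_euler("xyz",s["eef_rot"],degrees=True);G=Ro.from_euler("xyz",[180,0,yaw],degrees=True)
    print("t",round(s["time"],2),"pos",s["eef_pos"].round(4),"rot",s["eef_rot"].round(2),"F",s["ft_force"].round(1),"shift",R.inv().apply(np.array(X)-s["eef_pos"]).round(4),"shift@goal",G.inv().apply(np.array(X)-s["eef_pos"]).round(4),"turn",(R.inv()*G).as_rotvec(degrees=True).round(2))
```

```bash
python3 -c "
from h import *
delta([.469,-.038,.1],87)"
```

```text
t 1.4 pos [0.4355 0.1439 0.2313] rot [179.97   0.    97.8 ] F [1.1 0.4 0.8] shift [-0.1847  0.0084  0.1313] shift@goal [-0.1799  0.0429  0.1313] turn [ 0.03  0.   10.8 ]
```

Scaled: -0.045 m / 0.6 = -0.075, 0.04 m / 0.6 = 0.0667, 5.4 degrees / 60 = 0.09.

{"fn": "inch_along", "kwargs": {
  "deltas": [
    {"drz": 0.09,"finger_gap": 0},
    {"drz": 0.09,"finger_gap": 0},
    {"dx": -0.075,"dy": 0.0178,"finger_gap": 0},
    {"dx": -0.075,"dy": 0.0178,"finger_gap": 0},
    {"dx": -0.075,"dy": 0.0178,"finger_gap": 0},
    {"dx": -0.075,"dy": 0.0178,"finger_gap": 0},
    {"dz": 0.0667,"finger_gap": 0},
    {"dz": 0.0667,"finger_gap": 0},
    {"dz": 0.0667,"finger_gap": 0},
    {"finger_gap": 0},
    {"finger_gap": 0}
  ]
}}

```text
time: 2.5
eef_pos: [0.4692, -0.0362, 0.1117]
eef_rot: [-179.9, -0.0, 87.2]
ft_force: [0.1, -0.5, 1.7]
grip_width: -0.0
gripper_force: 0.0
```

Run:
```python
from h import *
delta([.469,-.038,.02],87)
c=cam("wrist");cv2.imwrite("pics/w1.png",c["image"][:,:,::-1]);print(c["T_tool_cam"].round(3).tolist())
s=cam("scene");cv2.imwrite("pics/s1.png",s["image"][:,:,::-1])
cv2.imwrite("pics/m1.png",cv2.resize(np.hstack([c["image"],s["image"][100:,200:520]][0:1])[:,:,::-1],(640,400)))
```

```text
t 2.5 pos [ 0.4692 -0.0362  0.1117] rot [-1.7992e+02 -1.0000e-02  8.7230e+01] F [ 0.1 -0.5  1.7] shift [-0.0019  0.      0.0917] shift@goal [-0.0018 -0.0001  0.0917] turn [-0.08 -0.01  0.23]
[[0.0, -0.966, -0.26, 0.066], [1.0, 0.0, 0.001, 0.001], [-0.001, -0.26, 0.966, -0.142], [0.0, 0.0, 0.0, 1.0]]
```

View pics/w1.png

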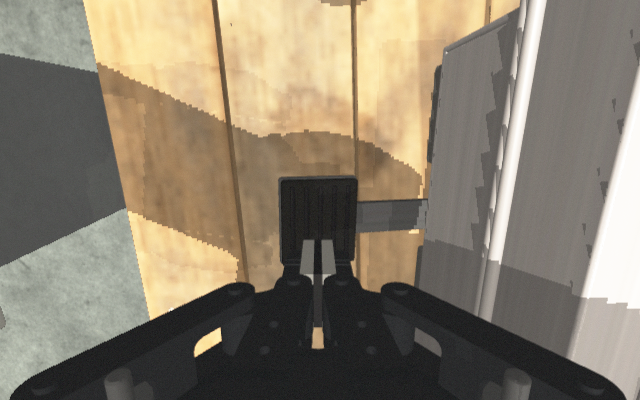

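The wrist view shows the tread at columns 280–358, rows 177–265, with the shut fingertips above it. Its lever runs right to the tank. I'll press now, slowly.

Scaled: 0.025 m / 0.6 = 0.0417, 0.023 m / 0.6 = 0.0383.

{"fn": "inch_along", "kwargs": {
  "deltas": [
    {"dx": -0.0017,"dz": 0.0417,"finger_gap": 0},
    {"dx": -0.0017,"dz": 0.0383,"finger_gap": 0},
    {"dz": 0.0067,"finger_gap": 0},
    {"dz": 0.005,"finger_gap": 0},
    {"dz": 0.005,"finger_gap": 0},
    {"dz": 0.005,"finger_gap": 0},
    {"dz": 0.005,"finger_gap": 0},
    {"dz": 0.005,"finger_gap": 0},
    {"dz": 0.005,"finger_gap": 0},
    {"dz": 0.005,"finger_gap": 0},
    {"dz": 0.005,"finger_gap": 0},
    {"dz": 0.005,"finger_gap": 0}
  ]
}}

```text
time: 3.8
eef_pos: [0.4695, -0.0382, 0.0333]
eef_rot: [179.9, 0.0, 87.2]
ft_force: [-2.3, 0.4, 3.4]
grip_width: -0.002
gripper_force: 1.8
```

{"fn": "inch_along", "kwargs": {
  "deltas": [
    {"dz": 0.005,"finger_gap": 0},
    {"dz": 0.005,"finger_gap": 0},
    {"finger_gap": 0}
  ]
}}

```text
time: 4.1
eef_pos: [0.4695, -0.0383, 0.0262]
eef_rot: [180.0, 0.0, 87.2]
ft_force: [-0.0, 0.1, 0.4]
grip_width: -0.0
gripper_force: 0.0
```

Scaled: 0.002 m / 0.6 = 0.0033, 0.001 m / 0.6 = 0.0017.

{"fn": "inch_along", "kwargs": {
  "deltas": [
    {"dz": 0.0033,"finger_gap": 0},
    {"dz": 0.0033,"finger_gap": 0},
    {"dz": 0.0017,"finger_gap": 0},
    {"finger_gap": 0}
  ]
}}

```text
time: 4.5
eef_pos: [0.4698, -0.0383, 0.0243]
eef_rot: [179.8, 0.0, 87.2]
ft_force: [-14.3, 3.1, 93.3]
grip_width: -0.002
gripper_force: 46.7
```

It is on the stop, at 93 N, so I'll back off gently.

Scaled: -0.045 m / 0.6 = -0.075, -0.02 m / 0.6 = -0.0333.

{"fn": "inch_along", "kwargs": {
  "deltas": [
    {"dz": -0.005,"finger_gap": 0},
    {"dz": -0.0083,"finger_gap": 0},
    {"dz": -0.0333,"finger_gap": 0},
    {"dz": -0.075,"finger_gap": 0},
    {"dz": -0.075,"finger_gap": 0},
    {"dz": -0.075,"finger_gap": 0},
    {"dz": -0.075,"finger_gap": 0},
    {"dz": -0.075,"finger_gap": 0},
    {"finger_gap": 0},
    {"finger_gap": 1}
  ]
}}

```text
time: 5.5
eef_pos: [0.4696, -0.0383, 0.2751]
eef_rot: [179.9, 0.0, 87.2]
ft_force: [-0.3, 0.4, -1.5]
grip_width: 0.154
gripper_force: 0.0
```

Run:
```python
from h import *
delta([.63,-.047,.26],87)
t=cam("top");s=cam("scene")
cv2.imwrite("pics/b2.png",cv2.resize(np.hstack([t["image"][100:280,250:430],s["image"][80:300,240:460][:180,:180]])[:,:,::-1],(800,400)))
```

```text
t 5.5 pos [ 0.4696 -0.0383  0.2751] rot [1.7988e+02 2.0000e-02 8.7220e+01] F [-0.3  0.4 -1.5] shift [-0.0009  0.1606  0.0154] shift@goal [-0.0003  0.1607  0.0151] turn [0.12 0.02 0.22]
```

View pics/b2.png

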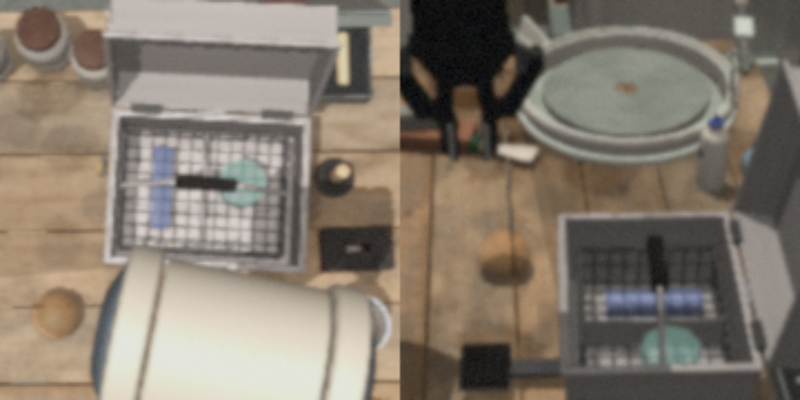

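The lid is open behind the tank and the pedal is down. The grip is at about top (343,182) and scene (355,197). The blue bar is in the left half and the octagon in the right. I'll move over the grip and measure it with all cameras.

Create m.py:
```python
from h import *
t=cam("top");s=cam("scene")
bt=blob(t["hsv"][:,:,2]<60,(325,172,362,192));bs=blob(s["hsv"][:,:,2]<50,(340,182,370,210))
for c in(bt,bs):print(cv2.minAreaRect(c),cv2.contourArea(c))
print("grip",tri(*[(c,cv2.minAreaRect(b)[0]) for c,b in((t,bt),(s,bs))]))
r=cv2.minAreaRect(bt);p=cv2.boxPoints(r);p=p[np.argsort(p[:,0])]
e=[plane(t,(p[0]+p[1])/2,.148),plane(t,(p[2]+p[3])/2,.148)];print("ends",np.round(e,4).tolist(),"yaw",np.degrees(np.arctan2(-(e[0]-e[1])[0],(e[0]-e[1])[1])))
```

```bash
python3 m.py
```

```text
((342.0, 182.0), (4.0, 24.0), 90.0) 71.5
((356.06207275390625, 197.2448272705078), (23.08664321899414, 9.550230026245117), 85.2363510131836) 150.5
grip (array([ 0.63463137, -0.04353058,  0.15179596]), [1.2, 1.2])
ends [[0.6342, -0.014, 0.148], [0.6336, -0.0732, 0.148]] yaw -0.6010847456009548
```

{"fn": "inch_along", "kwargs": {
  "deltas": [
    {"dy": 0.0667,"finger_gap": 1},
    {"dy": 0.0667,"finger_gap": 1},
    {"dy": 0.0667,"finger_gap": 1},
    {"dy": 0.05,"finger_gap": 1},
    {"finger_gap": 1},
    {"finger_gap": 1}
  ]
}}

```text
time: 6.3
eef_pos: [0.6187, -0.0454, 0.2726]
eef_rot: [-179.8, -0.0, 87.2]
ft_force: [0.4, 0.2, -0.0]
grip_width: 0.994
gripper_force: 0.0
```

Run:
```python
from h import *
delta([.63,-.047,.26],87)
c=cam("wrist");cv2.imwrite("pics/w2.png",c["image"][:,:,::-1]);print(proj(c,np.array([.63,-.047,.148])))
```

```text
t 6.3 pos [ 0.6187 -0.0454  0.2726] rot [-1.7984e+02 -2.0000e-02  8.7230e+01] F [ 0.4  0.2 -0. ] shift [-0.0011  0.0114  0.0126] shift@goal [-0.001   0.0113  0.0126] turn [-0.16 -0.02  0.23]
[329.88900465 197.58175392]
```

View pics/w2.png

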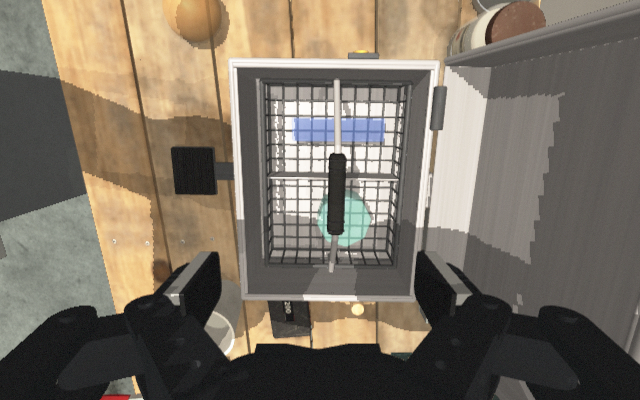

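The wrist view shows the grip at columns 329–346, rows 153–235, and the rim corners near (231,60), (438,60), (411,300) and (244,300). I'll measure from these.

Create m2.py:
```python
from h import *
t=cam("top");s=cam("scene");w=cam("wrist")
g=[]
for c,b,th in((t,(325,172,362,192),60),(s,(340,182,370,210),50),(w,(320,140,355,250),60)):
    k=blob(cv2.morphologyEx((c["hsv"][:,:,2]<th).astype(np.uint8),cv2.MORPH_OPEN,np.ones((7,7) if c is w else (2,2))),b);r=cv2.minAreaRect(k);print(r);g.append((c,r[0]))
print("3view",tri(*g),"t+w",tri(g[0],g[2]),"s+w",tri(g[1],g[2]))
print("w@.148",plane(w,g[2][1],.148),"t@.148",plane(t,g[0][1],.148))
# rim in wrist view: outer edges by straight lines, corners on z=.125
hs=w["hsv"];m=((hs[:,:,1]<40)&(hs[:,:,2]>130)).astype(np.uint8)
def fit(pts):
    vx,vy,x,y=cv2.fitLine(np.array(pts,np.float32),cv2.DIST_HUBER,0,.01,.01).ravel();return np.array([vy,-vx,vx*0+ (vx*y-vy*x)])
L=fit([(np.flatnonzero(m[r,220:262])[0]+220,r) for r in range(75,285) if m[r,220:262].any()])
Rr=fit([(np.flatnonzero(m[r,395:441])[0]+395,r) for r in range(110,170) if m[r,395:441].any()])
T=fit([(x,np.flatnonzero(m[50:80,x])[0]+50) for x in range(250,420) if m[50:80,x].any()])
B=fit([(x,np.flatnonzero(m[285:306,x])[-1]+285) for x in range(255,400) if m[285:306,x].any()])
X=lambda a,b:(lambda p:p[:2]/p[2])(np.cross(a,b))
cs=[X(L,T),X(Rr,T),X(Rr,B),X(L,B)];print(np.round(cs,1).tolist())
P=np.array([plane(w,p,.125) for p in cs])[:,:2];print(P.round(4).tolist())
f=P[0]-P[3];print("front edge len",np.linalg.norm(f),"yaw",np.degrees(np.arctan2(-f[0],f[1])))
for a,b,n in((P[0],P[1],"left"),(P[3],P[2],"right")):
    d=b-a;print(n,np.linalg.norm(d),np.degrees(np.arctan2(d[1],d[0])))
ya=np.arctan2(-f[0],f[1]);ux=np.array([np.cos(ya),np.sin(ya)]);print("mouth from front edge",(P[0]+P[3])/2+.085*ux)
```

```bash
python3 m2.py
```

```text
Traceback (most recent call last):
  File "m2.py", line 5, in <module>
    k=blob(cv2.morphologyEx((c["hsv"][:,:,2]<th).astype(np.uint8),cv2.MORPH_OPEN,np.ones((7,7) if c is w else (2,2))),b);r=cv2.minAreaRect(k);print(r);g.append((c,r[0]))
  File "h.py", line 24, in blob
    return max(cs,key=cv2.contourArea)
ValueError: max() iterable argument is empty
```

```bash
sed -i 's/^t=cam("top");//; s/in((t,(325,172,362,192),60),(s,/in((s,/; s/^print("3view.*$/print("s+w",tri(*g))/; s/^print("w@.*$/print("w@.148",plane(w,g[-1][1],.148))/' m2.py; python3 m2.py
```

```text
((356.5699768066406, 197.989990234375), (22.76883888244629, 8.485281944274902), 81.8698959350586)
((335.8518981933594, 199.9066162109375), (16.28896141052246, 66.45895385742188), 2.4895527362823486)
s+w (array([ 0.63540627, -0.0484372 ,  0.15392819]), [0.7, 0.7])
w@.148 [ 0.6349919  -0.04989369  0.148     ]
[[228.3000030517578, 57.79999923706055], [401.29998779296875, 60.0], [386.70001220703125, 299.29998779296875], [241.89999389648438, 297.79998779296875]]
[[0.5508, 0.0705], [0.6945, 0.0618], [0.684, -0.1624], [0.5377, -0.1536]]
front edge len 0.22444947828249445 yaw -3.3429901388226475
left 0.14396791053789315 -3.44124819037755
right 0.14658078984771528 -3.4474599053614887
mouth from front edge [ 0.62913332 -0.04653356]
```

Scaled: 0.03 m / 0.6 = 0.05, 0.008 m / 0.6 = 0.0133, 0.6 degrees / 60 = 0.01.

{"fn": "inch_along", "kwargs": {
  "deltas": [
    {"dx": 0.0017,"dy": 0.0133,"dz": 0.05,"drz": 0.01,"finger_gap": 1},
    {"dy": 0.0133,"dz": 0.05,"finger_gap": 1},
    {"finger_gap": 1},
    {"finger_gap": 1}
  ]
}}

```text
time: 7.0
eef_pos: [0.6347, -0.0453, 0.2148]
eef_rot: [-180.0, -0.0, 86.6]
ft_force: [0.1, 0.4, 0.9]
grip_width: 1.002
gripper_force: 0.0
```

Run:
```python
from h import *
delta([.634,-.047,.129],86.6)
c=cam("wrist");cv2.imwrite("pics/w3.png",c["image"][:,:,::-1]);print(proj(c,np.array([.634,-.047,.148])))
```

```text
t 7.0 pos [ 0.6347 -0.0453  0.2148] rot [-179.96   -0.     86.63] F [0.1 0.4 0.9] shift [-0.0017 -0.0005  0.0858] shift@goal [-0.0017 -0.0006  0.0858] turn [-0.04 -0.    0.03]
[315.11097343 219.30078145]
```

View pics/w3.png

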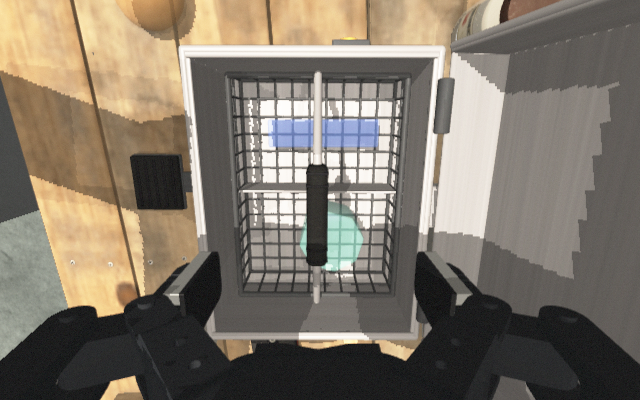

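The grip is at (317,215), columns 307–328, rows 165–266. The rim corners are near (182,47), (446,47), (416,339) and (212,339). I'll triangulate the two wrist views.

Run:
```python
from h import *
w=cam("wrist")
def at(pos,rot):
    T=np.eye(4);T[:3,:3]=Ro.from_euler("xyz",rot,degrees=True).as_matrix();T[:3,3]=pos
    M=np.linalg.inv(T@w["T_tool_cam"]);c=dict(w);c["R"],c["t"]=M[:3,:3],M[:3,3];return c
a=at([.6187,-.0454,.2726],[-179.84,-.02,87.23]);b=w
i1,i2=[cv2.cvtColor(cv2.imread(f"pics/w{k}.png"),cv2.COLOR_BGR2HSV) for k in(2,3)]
G=[]
for i,bx in((i1,(322,145,352,245)),(i2,(300,155,335,275))):
    m=cv2.morphologyEx((i[:,:,2]<75).astype(np.uint8),cv2.MORPH_OPEN,np.ones((9,9)));r=cv2.minAreaRect(blob(m,bx));print(r);G.append(r)
X,e=tri((a,G[0][0]),(b,G[1][0]));print("grip",X,e,plane(a,G[0][0],.152),plane(b,G[1][0],.152))
q1=[(231,60),(438,60),(411,300),(244,300)];q2=[(182,47),(446,47),(416,339),(212,339)]
for p,q in zip(q1,q2):print(np.round(tri((a,p),(b,q))[0],4))
for c,q in((a,q1),(b,q2)):
    P=np.array([plane(c,p,.125) for p in q])[:,:2];n=lambda d:round(np.degrees(np.arctan2(d[1],d[0])),2)
    print(P.round(4).tolist(),P.mean(0),n(P[1]-P[0]),n(P[2]-P[3]),n(P[0]-P[3])-90,n(P[1]-P[2])-90)
bx=cv2.boxPoints(G[1]);bx=bx[np.argsort(bx[:,1])]
d=plane(b,bx[:2].mean(0),.15)-plane(b,bx[2:].mean(0),.15);print("grip yaw",np.degrees(np.arctan2(d[1],d[0]))-90,np.linalg.norm(d))
bp=[plane(b,p,z) for p,z in(((318,73),.093),((317,302),.093))];d=bp[0]-bp[1];print("bail",np.degrees(np.arctan2(d[1],d[0]))-90,(bp[0]+bp[1])/2)
```

```text
((335.92437744140625, 193.98048400878906), (16.346542358398438, 80.32672882080078), 1.9414864778518677)
((316.9999694824219, 214.99996948242188), (19.999996185302734, 99.99998474121094), 0.0)
grip [ 0.63563905 -0.04532267  0.14409005] [0.4, 0.4] [ 0.63498419 -0.04312102  0.152     ] [ 0.63606357 -0.04317096  0.152     ]
[0.5528 0.0693 0.1229]
[0.7163 0.0557 0.1511]
[ 0.7063 -0.155   0.1376]
[ 0.5388 -0.1587  0.1196]
[[0.5532, 0.0685], [0.7244, 0.0603], [0.7081, -0.1629], [0.54, -0.1551]] [ 0.63141653 -0.04729671] -2.76 -2.68 -3.3599999999999994 -4.170000000000002
[[0.5537, 0.0692], [0.7273, 0.0591], [0.7122, -0.1652], [0.5413, -0.1549]] [ 0.63362729 -0.04793704] -3.32 -3.44 -3.1599999999999966 -3.8499999999999943
grip yaw -3.364783983250959 0.07031804197564513
bail -3.5864675521758187 [ 0.63629819 -0.04669943  0.093     ]
```

Scaled: 0.03 m / 0.6 = 0.05, 0.015 m / 0.6 = 0.025.

{"fn": "inch_along", "kwargs": {
  "deltas": [
    {"dy": 0.0017,"dz": 0.05,"finger_gap": 1},
    {"dz": 0.05,"finger_gap": 1},
    {"dz": 0.025,"finger_gap": 1},
    {"dz": 0.02,"finger_gap": 1},
    {"finger_gap": 1},
    {"finger_gap": 0.5},
    {"finger_gap": 0.3},
    {"finger_gap": 0.2},
    {"finger_gap": 0}
  ],
  "grip_n": 60
}}

```text
time: 8.0
eef_pos: [0.6363, -0.0454, 0.1279]
eef_rot: [179.9, 0.0, 86.6]
ft_force: [-0.0, 0.6, -0.1]
grip_width: 0.333
gripper_force: 0.0
```

{"fn": "inch_along", "kwargs": {
  "deltas": [
    {"finger_gap": 0},
    {"finger_gap": 0},
    {"finger_gap": 0}
  ]
}}

```text
time: 8.3
eef_pos: [0.6356, -0.0453, 0.1272]
eef_rot: [-179.9, -0.0, 86.6]
ft_force: [-3.7, 0.3, 2.4]
grip_width: 0.156
gripper_force: 60.8
```

Scaled: -0.009 m / 0.6 = -0.015, -0.008 m / 0.6 = -0.0133.

{"fn": "inch_along", "kwargs": {
  "deltas": [
    {"finger_gap": 0},
    {"dz": -0.0017,"finger_gap": 0},
    {"dz": -0.0033,"finger_gap": 0},
    {"dz": -0.0067,"finger_gap": 0},
    {"dz": -0.01,"finger_gap": 0},
    {"dz": -0.0133,"finger_gap": 0},
    {"dz": -0.015,"finger_gap": 0},
    {"dz": -0.015,"finger_gap": 0}
  ],
  "grip_n": 90
}}

```text
time: 9.1
eef_pos: [0.6362, -0.0454, 0.1673]
eef_rot: [180.0, 0.0, 86.6]
ft_force: [-0.3, 1.1, -6.5]
grip_width: 0.152
gripper_force: 87.7
```

Run:
```python
from h import *
delta([.634,-.046,.262],86.6)
w=cam("wrist");s=cam("scene")
cv2.imwrite("pics/b4.png",cv2.resize(np.hstack([w["image"],s["image"][100:300,240:560].repeat(2,0).repeat(2,1)])[:,:,::-1],(800,250)))
```

```text
t 9.1 pos [ 0.6362 -0.0454  0.1673] rot [179.97   0.    86.62] F [-0.3  1.1 -6.5] shift [-0.0007 -0.0021 -0.0947] shift@goal [-0.0007 -0.0021 -0.0947] turn [0.03 0.   0.02]
```

View pics/b4.png

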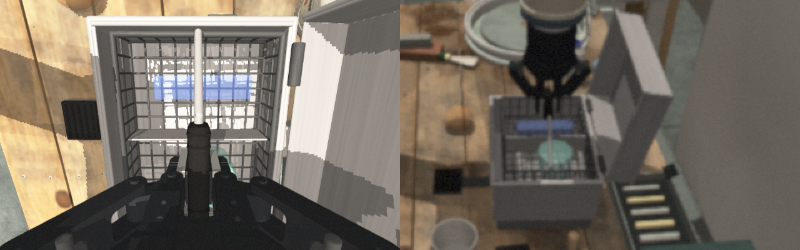

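The basket is rising square inside the tank, with the bar and octagon aboard and the load at 6.5 N, as expected. I'll keep lifting.

Scaled: -0.01 m / 0.6 = -0.0167, -0.009 m / 0.6 = -0.015.

{"fn": "inch_along", "kwargs": {
  "deltas": [
    {"dz": -0.0167,"finger_gap": 0},
    {"dz": -0.0167,"finger_gap": 0},
    {"dz": -0.0167,"finger_gap": 0},
    {"dz": -0.0167,"finger_gap": 0},
    {"dz": -0.0167,"finger_gap": 0},
    {"dz": -0.0167,"finger_gap": 0},
    {"dz": -0.0167,"finger_gap": 0},
    {"dz": -0.015,"finger_gap": 0},
    {"dz": -0.0133,"finger_gap": 0},
    {"dz": -0.0083,"finger_gap": 0},
    {"dz": -0.0033,"finger_gap": 0},
    {"finger_gap": 0}
  ]
}}

```text
time: 10.4
eef_pos: [0.636, -0.0454, 0.2603]
eef_rot: [180.0, 0.0, 86.6]
ft_force: [1.1, 0.0, -5.5]
grip_width: 0.148
gripper_force: 88.1
```

{"fn": "inch_along", "kwargs": {
  "deltas": [
    {"finger_gap": 0},
    {"finger_gap": 0},
    {"finger_gap": 0},
    {"finger_gap": 0}
  ]
}}

```text
time: 10.8
eef_pos: [0.636, -0.0454, 0.2601]
eef_rot: [-180.0, 0.0, 86.6]
ft_force: [-0.4, 0.4, -7.2]
grip_width: 0.153
gripper_force: 88.1
```

Run:
```python
from h import *
delta([.634,-.046,.262],86.6)
w=cam("wrist");s=cam("scene");cv2.imwrite("pics/w5.png",w["image"][:,:,::-1]);cv2.imwrite("pics/s5.png",s["image"][:,:,::-1])
cv2.imwrite("pics/b5.png",cv2.resize(np.hstack([w["image"],s["image"][60:280,240:592][:200,:320].repeat(2,0).repeat(2,1)])[:,:,::-1],(800,250)))
cv2.imwrite("pics/s5c.png",cv2.resize(s["image"][60:260,240:440][:,:,::-1],(600,600),interpolation=cv2.INTER_CUBIC))
```

```text
t 10.8 pos [ 0.636  -0.0454  0.2601] rot [-179.99    0.     86.63] F [-0.4  0.4 -7.2] shift [-0.0007 -0.002  -0.0019] shift@goal [-0.0007 -0.002  -0.0019] turn [-0.01  0.    0.03]
```

View pics/w5.png

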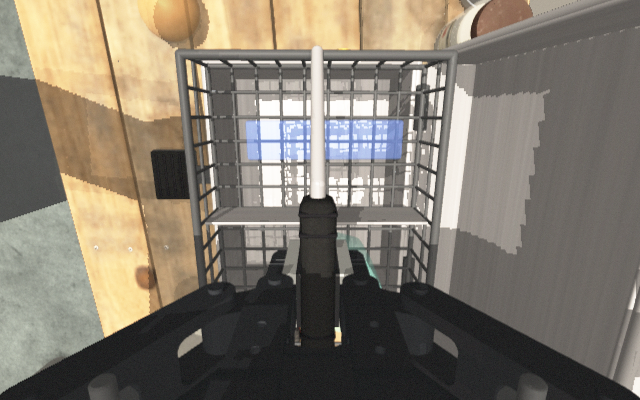

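View pics/s5c.png

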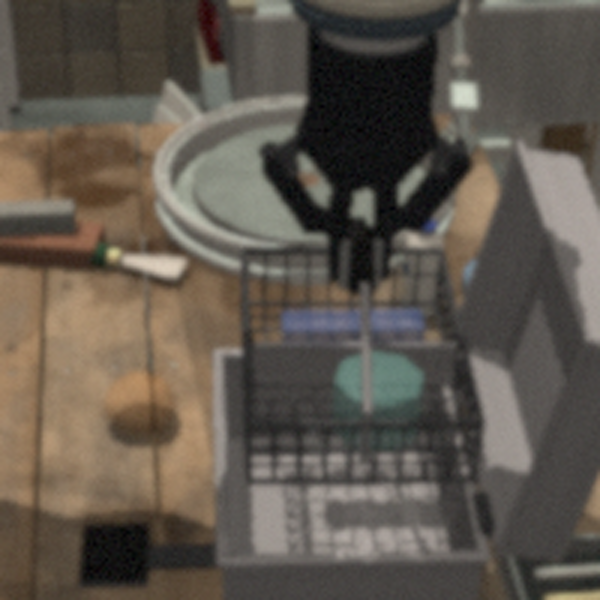

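The basket is clear of the tank, level and square, with the bar and octagon in it, the lid open and the pedal down. I'll nudge it about 2 mm towards the measured mouth centre, let it settle and hand in.

Scaled: -0.001 m / 0.6 = -0.0017, -0.0005 m / 0.6 = -0.0008.

{"fn": "inch_along", "kwargs": {
  "deltas": [
    {"dx": -0.0008,"dy": -0.0017,"dz": -0.0017,"finger_gap": 0},
    {"dx": -0.0008,"dy": -0.0017,"dz": -0.0017,"finger_gap": 0},
    {"finger_gap": 0},
    {"finger_gap": 0},
    {"finger_gap": 0},
    {"finger_gap": 0},
    {"finger_gap": 0},
    {"finger_gap": 0}
  ]
}}

```text
time: 11.7
eef_pos: [0.634, -0.0463, 0.2622]
eef_rot: [-180.0, 0.0, 86.6]
ft_force: [0.1, 0.3, -6.1]
grip_width: 0.144
gripper_force: 88.1
```

```bash
python3 -c "
from h import *
delta([.634,-.046,.262],86.6);print(ctrl.job_done())"
```

```text
t 11.7 pos [ 0.634  -0.0463  0.2622] rot [-180.      0.     86.63] F [ 0.1  0.3 -6.1] shift [0.0003 0.     0.0002] shift@goal [0.0003 0.     0.0002] turn [-0.    0.    0.03]
the job is handed in; nothing more can be done
None
```

I handed the job in at 11.7 s with the lid open and the basket held still and level about 5 cm above the rim; it is square to the mouth and, by my camera measurements, centred to within a few millimetres, with both glass pieces in it (the pedal press peaked at 93 N against the 120 N wrist limit; no verdict came back).

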